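# Clear the tin off the chart stand and turn the leaf over

### The job

A grease tin has been left on the far page of the chart stand, where the stand's hinged leaf has to lie. With the fingers, push the tin off the stand until it stands on the mat, then turn the leaf over its spine and press it gently down until it lies flat on the far page. Only push and touch: do not grip, lift or topple the tin, do not grip or force the leaf, and do not disturb the round metal test block and the dark pin beside the stand.

Things in the scene. Friction and masses are not known exactly. Their poses are not given: they have to be found in the camera images.
- stand: Fixed chart stand: flat grey baseboard 210 mm (its x) by 110 mm (its y), 5 mm thick, origin at the centre of its underside on the mat. A hinge spine runs along its y axis across the middle, with 18 mm high brackets at its ends. Its -x half is the near page (towards the robot), its +x half the far page. Turned up to 0.4 rad either way.
- spine (a point): Middle of the hinge axis of the leaf, 12 mm above the stand's underside; axes as the stand's, y along the hinge.
- leaf (a joint): Angle (rad) of the leaf about the spine. 0 = level over the near page, 1.57 = upright, 3.14 = lying flat over the far page, where rests stop it with its upper face 14 mm above the mat. Starts partly raised over the near page (0.45 to 0.85). Stiff friction hinge (0.14 N m, 1 to 2.5 N at the free edge): the leaf stays at any angle where it is left and does not fall flat by itself.
- leaf_edge (a point): Middle of the free edge of the leaf, at half its thickness. The leaf is a rigid white plate with ruled lines, 4 mm thick, 90 mm wide along the spine; the free edge is 100 mm from the hinge axis.
- tin: Round closed grease tin, green with a bare metal lid, 64 mm in diameter, 31 mm tall, 0.12 to 0.2 kg, origin at the centre of its underside, z up. It starts standing upright on the far page (underside 5 mm above the mat), its centre about 60 to 70 mm beyond the spine.
- test_block: Bystander: round bright metal disc 64 mm in diameter, 12 mm thick, lying on the mat to the left of the stand; origin at the centre of its underside.
- pin: Bystander: dark stepped round pin 25 mm in diameter, 63 mm tall, standing on the mat to the right of the stand; origin at the centre of its underside, z up.
There are look-alikes about, which are no part of the job. There is more than one size of the tin; the one meant has the size given above.

How it is judged:
By the outcome, as a careful person would: the job done as asked, in the order asked, and still so for the second after the job is handed in, with the robot touching nothing.
It also fails if it takes over 59 s, if anything falls off the work surface, if the arm or the gripper's body presses on something with over 40 N, if the wrist force passes 120 N, or if a joint passes its speed limit or range.

### The arm

A 6-joint arm with a two-finger parallel gripper is mounted at the origin on a cart in front of the work surface, level with it; the furniture and walls round the work are solid. World frame = base frame: x ahead of the robot, y to its left, z up, the work surface at z = 0. Lengths are in m, angles in rad, forces in N, time in s.
With the tool pointing down it reaches from about 0.275 to 0.975 m from the base axis. Payload 8.4 kg.
Tool frame: the origin (TCP) lies between the finger pads; the fingertips stand 22 mm ahead of it and the grasp point (between the pads) lies 3 mm ahead of it; z points along the fingers, y is the direction in which the jaws open and shut (so a half turn about z gives the same grasp; the last joint's range is limited). The gripper opens to 92 mm and grips with 3 to 60 N. Pads are 20 mm wide; open, the fingers measure 128 mm over their backs; the gripper's body (75 mm by 189 mm) begins 69 mm behind the grasp point.
Start: joints at [1.207, 0.353, 1.633, -0, 1.155, -0.002], TCP at [0.221, 0.585, 0.237] pointing down, gripper open.
Joint ranges: [-2.63, 2.63], [-0.92, 2.1], [0.06, 2.66], [-1.3, 4.44], [0, 2.69], [-3.02, 3.02]. Speed limits (rad/s): [2.22, 2.22, 2.79, 3.14, 3.14, 3.14].

### API

Orientations are given as a unit quaternion [w, x, y, z].
In Python, from station import manip, imaging, job gives the robot as it stands. The module is installed in compiled form; this text tells all that it offers.
- The arm moves only by the shell command python3 -m pendant 'ROWS' [OPENING] [FORCE]. ROWS is JSON, a list of rows, each a list of 2 entries, a list of its own where there are three numbers: the shift along the tool's x, y, z in mm, then the turn, a rotation vector about the tool's x, y, z in rad. A call has exactly 8 rows; each row is the pose to reach, as a shift and turn from the pose commanded when the call began, along the tool's axes at that moment; what a row does not reach only later rows make up. A row lasts 1/10 s, in which the tool goes at most 50 mm and 8.59 degrees, less where a joint would pass 70% of its speed; a pose out of reach is approached as far as the arm can. A call with a gripper value outside its range is refused whole. OPENING is the opening, from 0 (shut) to 1 (fully open), set as the call begins (- or left out, the last holds). The fingers move at their own pace and stop on an object; FORCE is the grip in N (left out, the last holds). Time passes only in rows, so rows that repeat a pose let the fingers close, or fill a call up. It gives the time, the measured TCP pose, the force and the opening at its end, in the units of the state.
- manip.observe(): the state, without advancing time (a new reading comes with each control period).
- imaging.capture(name): name is "scene" or "top" or "wrist"; returns (picture, depth): 420x560x3 uint8, blue, green, red; 420x560 float32, m along the optical axis (not along the pixel's ray), 0 where there is no reading.
- imaging.camera_params(name): a dict with "fx", "fy", "cx", "cy" (pixels), "k1" (the pictures are not rectified: a ray, as slopes to the right and down, at radius r is drawn at 1 + k1 r^2 times it, then the intrinsics apply), "R" (3x3) and "t" (3): a world point X has camera coordinates R X + t. Camera axes: x right, y down, z forward; pixel columns grow to the right and rows downward; lengths in m; the calibration is good to about 2 mm. A picture is of the moment at which its call begins: read the wrist's pose just before it. camera_params takes no time and is no camera call; for the wrist camera it gives the pose at the moment of the call.
- job.sign_off(): hands the job in, once; it reports no verdict.
Trained networks look in the newest picture that a camera, given by its name, has taken for a name from the list of things; names that differ only in an ending like _2 or _b are one class to them, and where a whole thing is asked for, a point or a joint stands for the part that bears it (a point fixed in the world has none). Each returns a list of dicts, best first, with "conf" (0 to 1); they miss things now and then, are a little off and sometimes report something else, mostly with a low value. They report only what shows in the picture. A call takes as long as a camera call. They do not tell look-alikes from the thing itself.
- imaging.silhouettes(query, camera): "region" (420x560 bool, what is visible of it) and "bbox" ([left, top, right, bottom] in pixels, round what is visible of it).
The state is a dict: "time": time; "joint_positions": joint angles; "qvel": joint speeds; "effort": joint torques, N m; "eef_pos": TCP position; "eef_rot": TCP orientation; "contact_force": force on the tool from outside, world axes, zero at the start; "ft_torque": the same for the moment, N m; "gripper_width": finger opening in m.
Only numpy, scipy, OpenCV 4.12 (cv2) and the standard library are available. Lean on these libraries where they do the work, as an engineer would, in place of code of your own. Each camera call takes 0.05 s, during which the arm holds its last target. There are 200 camera calls.

## Working session

There is one attempt and no reset: what is moved stays moved. The work goes in short steps, Python scripts to look and compute and a shell command to move; the robot and the scene stay as the last step left them, time stands still between calls to the robot, and variables do not carry over. Pictures are saved under pics/ and viewed, about 8 in all and at most 12, crops included, and the job is handed in when it is done.

```bash
mkdir -p pics; cat > h.py <<'E'
import numpy as np, cv2
from station import manip, imaging, job
def pts(name,d,P=None):
    P=P or imaging.camera_params(name)
    v,u=np.mgrid[0:420,0:560].astype(float)
    x=(u-P['cx'])/P['fx'];y=(v-P['cy'])/P['fy']
    a,b=x.copy(),y.copy()
    for _ in range(8):
        s=1+P['k1']*(a*a+b*b);a=x/s;b=y/s
    C=np.stack([a*d,b*d,d],-1)
    W=(C-np.array(P['t']))@np.array(P['R'])
    W[d<=0]=np.nan
    return W
E
python3 - <<'E'
from h import *
o=manip.observe();print({k:np.round(v,3).tolist() for k,v in o.items()})
ims=[]
for c in ["scene","top"]:
    im,d=imaging.capture(c);np.savez(f'{c}0.npz',im=im,d=d);ims.append(im)
    W=pts(c,d)
    for q in ["tin","test_block","pin","leaf","stand"]:
        for r in imaging.silhouettes(q,c)[:4]:
            w=W[r['region']];w=w[np.isfinite(w[:,0])]
            print(c,q,round(r['conf'],2),np.round(r['bbox']).tolist(),np.round(np.median(w,0),3) if len(w) else None,np.round(np.nanpercentile(w,98,axis=0)-np.nanpercentile(w,2,axis=0),3) if len(w) else None)
cv2.imwrite('pics/a.png',ims[0]);cv2.imwrite('pics/b.png',ims[1])
E
```

```text
{'time': 0.0, 'joint_positions': [1.207, 0.354, 1.634, -0.0, 1.155, -0.002], 'qvel': [0.0, 0.0, -0.0, 0.001, 0.001, -0.001], 'effort': [-0.0, -59.385, -33.421, 0.07, 0.024, -0.0], 'eef_pos': [0.221, 0.584, 0.236], 'eef_rot': [-0.0, 0.18, 0.984, -0.001], 'contact_force': [-0.475, -0.265, 0.087], 'ft_torque': [-0.018, 0.021, 0.05], 'gripper_width': 0.092}
scene tin 0.83 [302.0, 180.0, 322.0, 203.0] [0.651 0.269 0.023] [0.051 0.048 0.025]
scene tin 0.59 [291.0, 223.0, 323.0, 248.0] [0.559 0.153 0.037] [0.149 0.206 0.254]
scene test_block 0.69 [216.0, 212.0, 241.0, 235.0] [0.445 0.268 0.012] [0.059 0.061 0.014]
scene test_block 0.33 [220.0, 221.0, 291.0, 288.0] [0.451 0.165 0.007] [0.141 0.097 0.073]
scene pin 0.38 [232.0, 220.0, 282.0, 259.0] [0.465 0.166 0.052] [0.083 0.084 0.061]
scene leaf 0.98 [232.0, 216.0, 277.0, 262.0] [0.464 0.166 0.052] [0.084 0.086 0.062]
scene stand 0.69 [223.0, 219.0, 316.0, 290.0] [0.451 0.165 0.007] [0.144 0.098 0.073]
top tin 0.69 [245.0, 126.0, 277.0, 154.0] [0.655 0.277 0.023] [0.044 0.043 0.024]
top tin 0.63 [314.0, 166.0, 352.0, 206.0] [0.575 0.154 0.036] [0.059 0.058 0.03 ]
top test_block 0.84 [246.0, 238.0, 279.0, 274.0] [0.454 0.268 0.013] [0.058 0.057 0.007]
top pin 0.49 [365.0, 244.0, 383.0, 256.0] [0.468 0.09  0.042] [0.022 0.023 0.055]
top leaf 0.69 [296.0, 214.0, 352.0, 273.0] [0.473 0.165 0.046] [0.08  0.087 0.061]
top leaf 0.43 [313.0, 164.0, 350.0, 207.0] [0.575 0.154 0.036] [0.058 0.059 0.008]
top stand 0.83 [287.0, 159.0, 366.0, 287.0] [0.494 0.166 0.008] [0.202 0.114 0.073]
```

View pics/a.png

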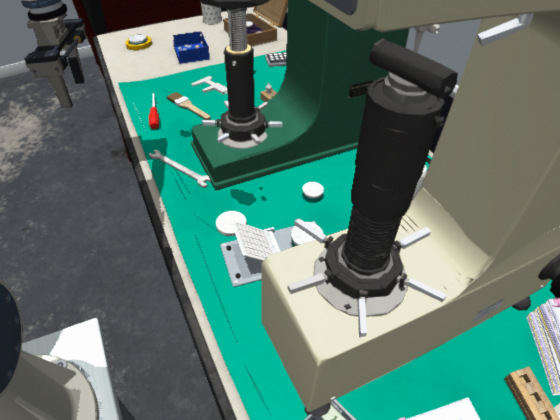

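View pics/b.png

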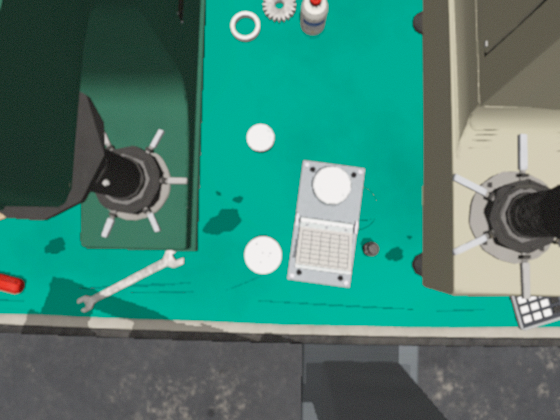

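The top view shows two tins. The one at px (332,185) is about 59–60 mm across and stands on the far page, so it is the tin meant. The one at (260,138) is about 45 mm across and stands on the mat, so it is the look-alike. The test block is at (262,256), the pin at (371,249), and the leaf at (325,245). Next I'll work out the geometry and take an enlarged crop.

```bash
cat > m.py <<'E'
from h import *
from scipy.spatial.transform import Rotation as Ro
z=np.load('top0.npz');im,d=z['im'],z['d'];W=pts('top',d)
X,Y,Z=W[...,0],W[...,1],W[...,2]
hsv=cv2.cvtColor(im,cv2.COLOR_BGR2HSV)
box=(X>.36)&(X<.66)&(Y>.06)&(Y<.24)
# stand: non-mat colour
m=(box&(Z>-.005)&(Z<.014)&(hsv[...,1]<70)&(im.min(-1)>60)).astype(np.uint8)
m=cv2.morphologyEx(m,cv2.MORPH_OPEN,np.ones((3,3)))
n,l,s,c=cv2.connectedComponentsWithStats(m)
for k in range(1,n):
    if s[k,4]<100: continue
    print(s[k],cv2.minAreaRect((W[l==k][:,:2]*1000).astype(np.float32)))
mm=(m>0); r=cv2.minAreaRect((W[mm][:,:2]*1000).astype(np.float32));print('all',r)
def circ(mask):
    p=W[mask][:,:2]*1000;return cv2.minEnclosingCircle(p.astype(np.float32)),np.median(W[mask][:,2])
for nm,(a,b),zl in [('tin',(.575,.154),.03),('small',(.655,.277),.01),('block',(.454,.268),.006),('pin',(.468,.09),.04)]:
    k=(np.hypot(X-a,Y-b)<.05)&(Z>zl)
    if nm!='tin':k&=np.hypot(X-a,Y-b)<.04
    print(nm,circ(k))
# leaf plane
k=(np.abs(X-.465)<.045)&(np.abs(Y-.166)<.035)&(Z>.025)
p=W[k];c0=p.mean(0);u,s_,v=np.linalg.svd(p-c0);nrm=v[2]*np.sign(v[2][2]);print('leaf c',c0,'n',nrm,'angle',np.arccos(nrm[2]),'dir',np.arctan2(nrm[1],nrm[0]),'zmax',np.percentile(p[:,2],99.5))
# height map both cams (max)
H=np.full((14,16),-1.)
for cam in('top','scene'):
    zz=np.load(cam+'0.npz');w=pts(cam,zz['d']).reshape(-1,3);w=w[np.isfinite(w[:,0])]
    i=((w[:,0]-.2)/.05).astype(int);j=((w[:,1]+.15)/.05).astype(int)
    g=(w[:,0]>=.2)&(i<14)&(w[:,1]>-.15)&(j<16)
    np.maximum.at(H,(i[g],j[g]),w[g,2])
print('y0',np.round(-.15+.05*np.arange(16),2))
for i in range(14):print(round(.2+.05*i,2),(H[i]*1000).astype(int))
cv2.imwrite('pics/c.png',cv2.resize(im[110:300,220:400],None,fx=4,fy=3.1*4/4*1.0,interpolation=cv2.INTER_CUBIC) if 0 else cv2.resize(im[120:300,225:395],None,fx=3.3,fy=3.3,interpolation=cv2.INTER_CUBIC))
E
python3 m.py
```

```text
[ 296  160   69   65 2452] ((566.54345703125, 153.5068359375), (111.55302429199219, 102.23883819580078), 83.3327407836914)
[ 287  226   64   62 1068] ((453.849365234375, 166.87240600585938), (110.83158874511719, 93.71260833740234), 83.43538665771484)
all ((512.261474609375, 159.76385498046875), (111.58829498291016, 211.41746520996094), 83.41583251953125)
tin (((575.078125, 153.6043701171875), 32.209224700927734), np.float64(0.03636621554629113))
small (((656.6453247070312, 277.52288818359375), 24.108686447143555), np.float64(0.023239596283210956))
block (((454.6080627441406, 268.77740478515625), 32.01667404174805), np.float64(0.012528380283565383))
pin (((465.4866638183594, 101.92559814453125), 28.455352783203125), np.float64(0.05238598068942916))
leaf c [0.46537624 0.16597453 0.05287596] n [ 0.62604048 -0.07381373  0.77628915] angle 0.6820387531619952 dir -0.11736383454765532 zmax 0.07879014150639227
y0 [-0.15 -0.1  -0.05  0.    0.05  0.1   0.15  0.2   0.25  0.3   0.35  0.4
  0.45  0.5   0.55  0.6 ]
0.2 [-1000 -1000 -1000 -1000 -1000 -1000  -798  -794  -792  -795  -794  -794
   346 
[... 434 characters left out ...]
  257     8    41    41     9     4     4   624   410
   378   284   112 -1000]
0.6 [  262   264   262   216     7    39    39     8    27     6   627   410
   224   114    80 -1000]
0.65 [  552   549   523   213     4     4     4     5    27    23   560   109
   108   112   106 -1000]
0.7 [    3 -1000   467   210     6     5     5     5     5     5   405   408
   367   357   341 -1000]
0.75 [    3 -1000   357   209     5     6     5     6     5     5   351 -1000
 -1000 -1000 -1000 -1000]
0.8 [    3 -1000   252   206     4     4    77     6    19    19   321 -1000
 -1000 -1000 -1000 -1000]
0.85 [    5 -1000    21   147     5     4   109    87    19    19   314 -1000
 -1000 -1000 -1000 -1000]
```

View pics/c.png

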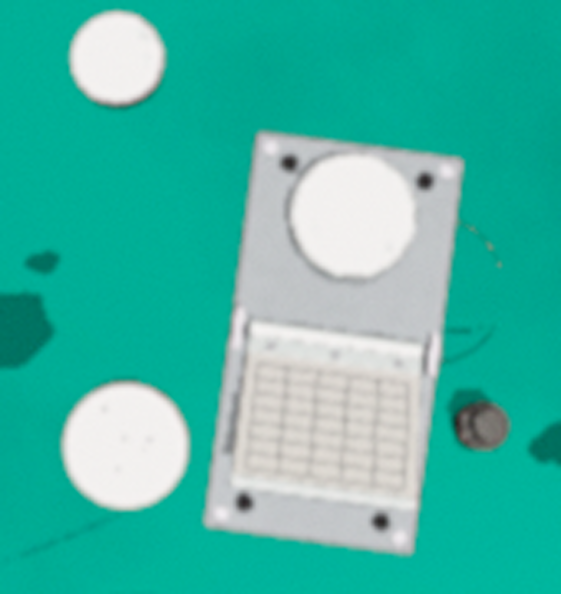

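Crop check: the 64 mm disc on the far page, inside the grey board, is the right tin. The look-alike is the smaller disc at upper left of the crop (118,58). The stand centre is about (0.512, 0.160) with yaw −0.115, and the leaf is at about 0.68 rad. Next is a move planner and a clearance check against the right-hand machine.

```bash
cat > p.py <<'E'
import sys
from h import *
from scipy.spatial.transform import Rotation as Ro
C=np.array([.5123,.1598,0]);YAW=-.115
RS=Ro.from_euler('z',YAW)
def pose():
    o=manip.observe();q=np.array(o['eef_rot']);return o,np.array(o['eef_pos']),Ro.from_quat(q[[1,2,3,0]])
def go(xp,yp,z,tilt=0,yaw=0,ref=None):  # mm tip in stand frame, rad
    o,p,R=pose()
    if ref is not None:p,R=ref
    Rt=RS*Ro.from_euler('z',yaw)*Ro.from_matrix(np.array([[-1,0,0],[0,1,0],[0,0,-1.]]))*Ro.from_rotvec([0,-tilt,0])
    tcp=C+RS.apply(np.array([xp,yp,z])/1e3)-.022*Rt.as_matrix()[:,2]
    print((xp,yp,z,tilt),'shift',np.round(R.inv().apply(tcp-p)*1e3,1),'turn',np.round((R.inv()*Rt).as_rotvec(),3))
def where():
    o,p,R=pose();z=R.as_matrix()[:,2];t=RS.inv().apply(p+.022*z-C)*1e3;zz=RS.inv().apply(z)
    print('t',round(o['time'],2),'tip',np.round(t,1),'tilt',round(float(np.arctan2(zz[0],-zz[2])),3),'F',np.round(RS.inv().apply(o['contact_force']),1),'w',round(o['gripper_width'],3),'q',np.round(o['joint_positions'],2))
E
python3 - <<'E'
from p import *
where()
for a in [(-60,40,215),(20,1,150),(20,1,12)]: go(*a)
for cam in('top','scene'):
    w=pts(cam,np.load(cam+'0.npz')['d']).reshape(-1,3);w=w[np.isfinite(w[:,0])]
    for x in np.arange(.4,.8,.05):
        k=(w[:,0]>x)&(w[:,0]<x+.05)&(w[:,2]>.08)
        b=w[k&(w[:,1]<.12)&(w[:,1]>-.1)][:,1];g=w[k&(w[:,1]>.22)][:,1]
        print(cam,round(x,2),np.round(np.percentile(b,99.5),3) if len(b) else '',np.round(np.percentile(g,.5),3) if len(g) else '')
E
```

```text
t 0.6 tip [-337.9  388.5  214.6] tilt 0.0 F [-0.3  0.1  0.1] w 0.092 q [ 1.21  0.35  1.63 -0.    1.16 -0.  ]
(-60, 40, 215, 0) shift [-354.6 -270.1   -0.4] turn [ 0.     0.    -0.247]
(20, 1, 150, 0) shift [-441.7 -288.3   64.6] turn [ 0.     0.    -0.247]
(20, 1, 12, 0) shift [-441.7 -288.3  202.6] turn [ 0.     0.    -0.247]
top 0.4 0.005 
top 0.45 0.013 0.424
top 0.5 0.006 0.389
top 0.55 0.014 0.389
top 0.6 0.005 0.389
top 0.65 0.005 0.389
top 0.7 0.006 0.389
top 0.75 0.006 0.389
scene 0.4 0.001 
scene 0.45 0.009 0.421
scene 0.5 0.001 0.41
scene 0.55 -0.064 0.387
scene 0.6 -0.014 0.394
scene 0.65 -0.014 0.388
scene 0.7  0.387
scene 0.75  0.386
```

```bash
python3 -m pendant '[[[-20,-40,0],[0,0,-0.03]],[[-40,-80,0],[0,0,-0.06]],[[-65,-120,0],[0,0,-0.09]],[[-90,-160,0],[0,0,-0.12]],[[-115,-200,0],[0,0,-0.15]],[[-145,-235,0],[0,0,-0.18]],[[-180,-260,0],[0,0,-0.21]],[[-215,-270,0],[0,0,-0.247]]]' 0.45
python3 - <<'E'
from p import *
where()
go(20,1,150);go(20,1,60)
E
```

```text
time: 1.4
eef_pos: [0.3265, 0.2535, 0.2369]
eef_rot: [0.0, 0.057, 0.998, 0.0]
contact_force: [0.0, 0.7, -0.4]
gripper_width: 0.0414
t 1.4 tip [-195.3   71.8  214.9] tilt 0.0 F [-0.1  0.7 -0.4] w 0.041 q [ 0.66  0.01  2.06 -0.    1.07 -0.8 ]
(20, 1, 150, 0) shift [-215.2  -71.1   65. ] turn [0.    0.    0.002]
(20, 1, 60, 0) shift [-215.2  -71.2  155. ] turn [0.    0.    0.002]
```

```bash
python3 -m pendant '[[[-35,-15,0],[0,0,0]],[[-70,-30,0],[0,0,0]],[[-110,-45,10],[0,0,0]],[[-150,-60,25],[0,0,0]],[[-190,-71,40],[0,0,0]],[[-215,-71,65],[0,0,0]],[[-215,-71,95],[0,0,0]],[[-215,-71,95],[0,0,0]]]'
python3 - <<'E'
from p import *
where()
go(20,1,12)
im,d=imaging.capture('wrist');cv2.imwrite('pics/d.png',im)
E
```

```text
time: 2.2
eef_pos: [0.5303, 0.1596, 0.1381]
eef_rot: [-0.003, 0.058, 0.998, -0.001]
contact_force: [-0.9, -0.2, -0.9]
gripper_width: 0.0413
t 2.2 tip [ 17.7   1.8 116.1] tilt -0.006 F [-0.9 -0.3 -0.9] w 0.041 q [ 0.29  0.36  1.87  0.    0.92 -1.17]
(20, 1, 12, 0) shift [ -2.8  -0.6 104.1] turn [-0.003 -0.006 -0.001]
```

View pics/d.png

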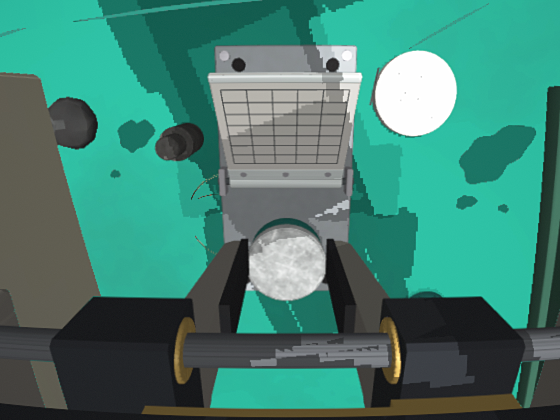

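The wrist view shows the tin centred between the finger lines at about (287,262), with leaf, pin and test block clear. I'll descend between spine and tin.

```bash
python3 -m pendant '[[[0,0,20],[0,0,0]],[[0,0,40],[0,0,0]],[[0,0,60],[0,0,0]],[[0,0,75],[0,0,0]],[[0,0,88],[0,0,0]],[[0,0,98],[0,0,0]],[[0,0,103],[0,0,0]],[[0,0,103],[0,0,0]]]'
python3 - <<'E'
from p import *
where()
go(35,1,12);go(115,0,12)
E
```

```text
time: 3.05
eef_pos: [0.532, 0.1608, 0.0385]
eef_rot: [-0.0, 0.057, 0.998, -0.0]
contact_force: [-0.2, -0.0, 0.4]
gripper_width: 0.0416
t 3.05 tip [19.5  3.2 16.5] tilt -0.0 F [-0.2 -0.1  0.4] w 0.042 q [ 0.29  0.51  1.92 -0.    0.71 -1.17]
(35, 1, 12, 0) shift [-15.5  -2.3   4.5] turn [-0. -0.  0.]
(115, 0, 12, 0) shift [-95.5  -3.3   4.5] turn [-0. -0.  0.]
```

```bash
python3 -m pendant '[[[0,-2,4],[0,0,0]],[[-4,-2,4],[0,0,0]],[[-8,-2,4],[0,0,0]],[[-13,-2,4],[0,0,0]],[[-18,-2,4],[0,0,0]],[[-23,-2,4],[0,0,0]],[[-29,-2,4],[0,0,0]],[[-35,-2,4],[0,0,0]]]'
python3 -m pendant '[[[-6,0,0],[0,0,0]],[[-12,0,0],[0,0,0]],[[-18,0,0],[0,0,0]],[[-24,0,0],[0,0,0]],[[-30,0,0],[0,0,0]],[[-35,0,0],[0,0,0]],[[-40,0,0],[0,0,0]],[[-40,0,0],[0,0,0]]]'
python3 - <<'E'
from p import *
where()
im,d=imaging.capture('top');W=pts('top',d);k=(W[...,2]>.022)&(W[...,2]<.042)&(np.hypot(W[...,0]-.63,W[...,1]-.15)<.07)
if k.sum()>20: print((RS.inv().apply(W[k]-C)*1e3).min(0),(RS.inv().apply(W[k]-C)*1e3).max(0),k.sum())
E
```

```text
time: 3.85
eef_pos: [0.5672, 0.1547, 0.0346]
eef_rot: [-0.0, 0.057, 0.998, -0.0]
contact_force: [-1.8, -0.2, 1.4]
gripper_width: 0.0412
time: 4.65
eef_pos: [0.6074, 0.1501, 0.0346]
eef_rot: [0.0, 0.057, 0.998, 0.0]
contact_force: [0.1, -0.4, 0.1]
gripper_width: 0.0413
t 4.65 tip [95.6  1.3 12.6] tilt 0.001 F [ 0.2 -0.3  0.1] w 0.041 q [ 0.24  0.6   1.76 -0.    0.78 -1.22]
```

```bash
python3 -m pendant '[[[-5,0,0],[0,0,0]],[[-10,0,0],[0,0,0]],[[-15,0,0],[0,0,0]],[[-20,0,0],[0,0,0]],[[-24,0,0],[0,0,0]],[[-28,0,0],[0,0,0]],[[-30,0,0],[0,0,0]],[[-30,0,0],[0,0,0]]]'
python3 -m pendant '[[[8,0,0],[0,0,0]],[[20,0,0],[0,0,0]],[[20,0,-20],[0,0,0]],[[10,0,-50],[0,0,0]],[[20,0,-90],[0,0,0]],[[55,0,-125],[0,0,0]],[[95,0,-140],[0,0,0]],[[135,0,-140],[0,0,0]]]' 0
python3 - <<'E'
from p import *
where()
im,d=imaging.capture('wrist');cv2.imwrite('pics/e.png',im)
W=pts('wrist',d)
for r in imaging.silhouettes('tin','wrist'):
    w=W[r['region']];w=w[np.isfinite(w[:,0])];w=w[w[:,2]>.02]
    s=RS.inv().apply(w-C)*1e3;print(r['conf'],r['bbox'],s.min(0).round(),s.max(0).round(),np.median(s,0).round())
E
```

```text
time: 5.5
eef_pos: [0.6365, 0.1467, 0.0346]
eef_rot: [0.0, 0.057, 0.998, 0.0]
contact_force: [-0.9, 0.1, 0.6]
gripper_width: 0.0417
time: 6.3
eef_pos: [0.5012, 0.1626, 0.1769]
eef_rot: [0.002, 0.057, 0.998, 0.001]
contact_force: [0.5, 0.5, 0.0]
gripper_width: 0.0006
t 6.3 tip [-11.3   1.6 154.9] tilt 0.004 F [0.5 0.6 0. ] w 0.001 q [ 0.31  0.27  1.9   0.    0.97 -1.14]
0.68 [399.5, 292.8, 434.3, 329.5] [-50.  31.  20.] [128. 154. 255.] [108. 141.  20.]
0.54 [276.3, 369.1, 301.7, 379.7] [169. -11.  26.] [182.  13.  29.] [175.   0.  27.]
```

View pics/e.png

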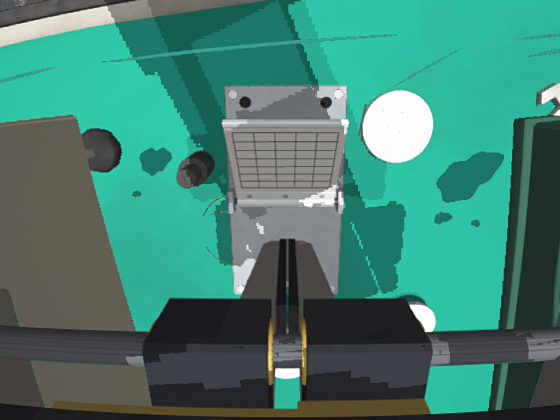

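The fingers are shut, the far page is clear and the tin is beyond the stand. I'll move to the near side of the leaf, tilted so the fingers point under its edge, and print the arc waypoints.

```bash
cat >> p.py <<'E'
def wp(a,s=30,r=70,press=0,yp=1,ref=None):
    u=np.array([-np.cos(a),np.sin(a)]);n=np.array([-np.sin(a),-np.cos(a)]);h=np.array([0,12.])
    if a<1.57:
        t=.56*(1.57-a);d=np.array([np.sin(t),-np.cos(t)]);f=np.array([np.cos(t),np.sin(t)])
        T=h+100*u+(2-press)*n+s*d-10*f
    else:
        t=0;T=h+r*u+(2-press)*n-np.array([10,0])
    go(round(T[0],1),yp,round(T[1],1),round(t,3),ref=ref)
E
python3 - <<'E'
from p import *
go(-129,1,110,.5);go(-91,1,33,.5)
E
```

```text
(-129, 1, 110, 0.5) shift [123.3   0.8  45.7] turn [-0.001 -0.503  0.002]
(-91, 1, 33, 0.5) shift [ 85.1   0.8 122.6] turn [-0.001 -0.503  0.002]
```

```bash
python3 -m pendant '[[[25,0,0],[0,-0.06,0]],[[50,0,0],[0,-0.13,0]],[[75,0,5],[0,-0.2,0]],[[100,0,15],[0,-0.28,0]],[[118,0,30],[0,-0.36,0]],[[123,0,42],[0,-0.44,0]],[[123,0,46],[0,-0.5,0]],[[123,0,46],[0,-0.5,0]]]'
python3 - <<'E'
from p import *
where()
go(-91,1,33,.5)
im,d=imaging.capture('top');cv2.imwrite('pics/f.png',cv2.resize(im[90:300,200:420],None,fx=2.7,fy=2.7,interpolation=cv2.INTER_CUBIC))
W=pts('top',d);X,Y,Z=np.moveaxis(W,-1,0)
k=(np.hypot(X-.665,Y-.145)<.06)&(Z>.02)
print('tin',cv2.minEnclosingCircle((RS.inv().apply(W[k]-C)[:,:2]*1e3).astype(np.float32)),np.percentile(Z[k],[5,50,95]))
k=(np.abs(X-.465)<.06)&(np.abs(Y-.166)<.035)&(Z>.025)&(Z<.085)
print(k.sum())
E
```

```text
time: 7.2
eef_pos: [0.3786, 0.1762, 0.1279]
eef_rot: [0.247, 0.055, 0.967, -0.014]
contact_force: [1.1, -0.2, 1.0]
gripper_width: 0.0001
t 7.2 tip [-124.1    1.   108.6] tilt 0.501 F [ 1.1 -0.1  1. ] w 0.0 q [ 0.72  0.09  2.43 -0.96  0.45  0.11]
(-91, 1, 33, 0.5) shift [ 7.2 -0.  82.2] turn [0.001 0.001 0.002]
tin ((159.84170532226562, 1.2834343910217285), 32.55245590209961) [0.02844336 0.03143734 0.03405023]
1771
```

View pics/f.png

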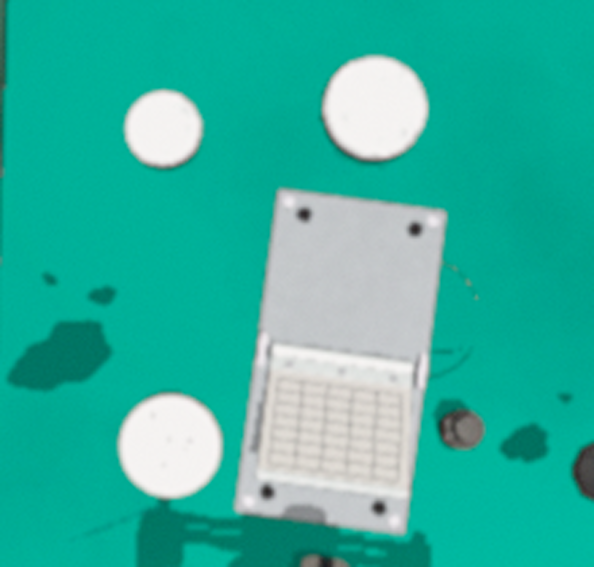

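The tin stands flat on the mat (crop px (375,108)): centre 160 mm beyond the spine, lid at 31 mm, clear of the board. The leaf, block and pin have not moved. Now under the leaf edge.

```bash
python3 -m pendant '[[[1,0,10],[0,0,0]],[[2,0,22],[0,0,0]],[[3,0,34],[0,0,0]],[[4,0,46],[0,0,0]],[[5,0,58],[0,0,0]],[[6,0,70],[0,0,0]],[[7,0,82],[0,0,0]],[[7,0,82],[0,0,0]]]'
python3 - <<'E'
from p import *
where()
for a in [.68,.75,.85,.95,1.05,1.15,1.25]: wp(a)
E
```

```text
time: 8.05
eef_pos: [0.4158, 0.178, 0.0678]
eef_rot: [0.237, 0.057, 0.97, -0.019]
contact_force: [0.1, -0.2, 0.6]
gripper_width: 0.0007
t 8.05 tip [-87.8   6.7  48.3] tilt 0.48 F [ 0.2 -0.2  0.6] w 0.001 q [ 0.65  0.3   2.39 -1.29  0.35  0.41]
(np.float64(-73.5), 1, np.float64(42.2), 0.498) shift [-9.5 -5.9 12.1] turn [-0.01  -0.018  0.   ]
(np.float64(-70.2), 1, np.float64(47.4), 0.459) shift [-15.7  -5.9   9. ] turn [-0.01   0.021 -0.   ]
(np.float64(-64.9), 1, np.float64(54.3), 0.403) shift [-24.8  -5.9   5.4] turn [-0.01   0.077 -0.   ]
(np.float64(-59.0), 1, np.float64(60.6), 0.347) shift [-34.1  -5.9   2.7] turn [-0.01   0.133 -0.001]
(np.float64(-52.5), 1, np.float64(66.1), 0.291) shift [-43.7  -6.    1. ] turn [-0.01   0.189 -0.001]
(np.float64(-45.4), 1, np.float64(71.0), 0.235) shift [-53.4  -6.    0.2] turn [-0.01   0.245 -0.001]
(np.float64(-37.9), 1, np.float64(75.0), 0.179) shift [-63.1  -6.    0.4] turn [-0.01   0.301 -0.002]
```

Joint 4 is at its range end with this tilt, so a smaller tilt (0.3) will be used.

```bash
sed -i 's/t=.56\*/t=.34*/' p.py; python3 - <<'E'
from p import *
go(-98,1,40,.3)
E
```

```text
(-98, 1, 40, 0.3) shift [ 8.9 -5.9  3.1] turn [-0.01   0.18  -0.001]
```

```bash
python3 -m pendant '[[[3,-1,-2],[0,0.02,0]],[[6,-2,-2],[0,0.05,0]],[[9,-3,-1],[0,0.08,0]],[[9,-4,0],[-0.01,0.11,0]],[[9,-5,1],[-0.01,0.14,0]],[[9,-6,2],[-0.01,0.16,0]],[[9,-6,3],[-0.01,0.18,0]],[[9,-6,3],[-0.01,0.18,0]]]'
python3 - <<'E'
from p import *
where()
for a in [.68,.74,.8,.86,.92,.98,1.04]: wp(a)
E
```

```text
time: 8.85
eef_pos: [0.4081, 0.1725, 0.0617]
eef_rot: [0.149, 0.058, 0.987, -0.008]
contact_force: [0.7, -0.2, 0.2]
gripper_width: 0.0005
t 8.85 tip [-98.5   0.7  40.7] tilt 0.3 F [ 0.7 -0.1  0.2] w 0.001 q [ 0.53  0.28  2.33 -0.56  0.34 -0.41]
(np.float64(-79.6), 1, np.float64(41.7), 0.303) shift [-18.3   0.4   4.6] turn [ 0.001 -0.003 -0.002]
(np.float64(-76.4), 1, np.float64(46.4), 0.282) shift [-23.2   0.4   1.1] turn [ 0.001  0.018 -0.002]
(np.float64(-73.0), 1, np.float64(50.8), 0.262) shift [-28.2   0.4  -2.1] turn [ 0.001  0.038 -0.002]
(np.float64(-69.3), 1, np.float64(55.0), 0.241) shift [-33.4   0.4  -5. ] turn [ 0.001  0.059 -0.002]
(np.float64(-65.4), 1, np.float64(58.9), 0.221) shift [-38.8   0.4  -7.6] turn [ 0.001  0.079 -0.002]
(np.float64(-61.2), 1, np.float64(62.5), 0.201) shift [-44.3   0.4  -9.7] turn [ 0.001  0.099 -0.002]
(np.float64(-56.8), 1, np.float64(65.9), 0.18) shift [-49.9   0.4 -11.6] turn [ 0.001  0.12  -0.002]
```

Good, the target was reached. Now contact, and start turning the leaf.

```bash
python3 -m pendant '[[[-9,0,4],[0,0,0]],[[-18,0,5],[0,0,0]],[[-23,0,1],[0,0.02,0]],[[-28,0,-2],[0,0.04,0]],[[-33,0,-5],[0,0.06,0]],[[-39,0,-8],[0,0.08,0]],[[-44,0,-10],[0,0.1,0]],[[-50,0,-12],[0,0.12,0]]]'
python3 - <<'E'
from p import *
where()
for a in [1.04,1.12,1.2,1.28,1.36,1.44,1.5,1.56]: wp(a)
im,d=imaging.capture('top');W=pts('top',d)
S=RS.inv().apply(W.reshape(-1,3)-C)*1e3
k=(S[:,0]>-70)&(S[:,0]<-5)&(abs(S[:,1])>22)&(abs(S[:,1])<43)&(S[:,2]>25)&(S[:,2]<115)
p=S[k];f=np.polyfit(p[:,2],p[:,0],1);print(k.sum(),'leaf angle',np.arctan2(1,-f[0]))
E
```

```text
time: 9.65
eef_pos: [0.4513, 0.1669, 0.0873]
eef_rot: [0.089, 0.058, 0.994, -0.005]
contact_force: [-1.8, 0.9, -0.3]
gripper_width: 0.0004
t 9.65 tip [-57.6   0.   65.7] tilt 0.179 F [-1.8  0.6 -0.3] w 0.0 q [ 0.41  0.29  2.17 -0.18  0.54 -0.9 ]
(np.float64(-56.8), 1, np.float64(65.9), 0.18) shift [-0.7  0.9 -0.1] turn [-0.001 -0.001 -0.   ]
(np.float64(-50.7), 1, np.float64(70.0), 0.153) shift [-8.1  0.9 -3. ] turn [-0.001  0.026 -0.   ]
(np.float64(-44.3), 1, np.float64(73.5), 0.126) shift [-15.6   0.9  -5.3] turn [-0.001  0.053 -0.001]
(np.float64(-37.6), 1, np.float64(76.4), 0.099) shift [-23.3   0.9  -6.9] turn [-0.001  0.08  -0.001]
(np.float64(-30.7), 1, np.float64(78.7), 0.071) shift [-31.1   0.9  -7.9] turn [-0.001  0.108 -0.001]
(np.float64(-23.7), 1, np.float64(80.5), 0.044) shift [-38.9   0.9  -8.4] turn [-0.001  0.135 -0.001]
(np.float64(-18.4), 1, np.float64(81.4), 0.024) shift [-44.7   1.   -8.3] turn [-0.001  0.155 -0.001]
(np.float64(-13.0), 1, np.float64(81.9), 0.003) shift [-50.6   1.   -7.7] turn [-0.001  0.176 -0.001]
647 leaf angle 1.0414902829946155
```

Leaf at 1.04 rad, exactly following the plan with under 2 N. On to upright.

```bash
python3 -m pendant '[[[-8,0,-3],[0,0.03,0]],[[-15,1,-5],[0,0.05,0]],[[-23,1,-7],[0,0.08,0]],[[-31,1,-8],[0,0.11,0]],[[-39,1,-8],[0,0.13,0]],[[-45,1,-8],[0,0.155,0]],[[-51,1,-8],[0,0.176,0]],[[-51,1,-8],[0,0.176,0]]]'
python3 - <<'E'
from p import *
where()
for a in [1.64,1.72,1.8,1.88,1.96,2.04,2.12,2.2]: wp(a)
E
```

```text
time: 10.5
eef_pos: [0.5008, 0.1621, 0.1042]
eef_rot: [0.002, 0.058, 0.998, -0.001]
contact_force: [0.8, -0.6, -0.6]
gripper_width: 0.0004
t 10.5 tip [-11.6   1.   82.2] tilt 0.005 F [ 0.9 -0.5 -0.6] w 0.0 q [ 0.31  0.37  1.96 -0.    0.81 -1.14]
(np.float64(-7.2), 1, np.float64(82.0), 0) shift [-4.5  0.   0.2] turn [-0.001  0.005 -0.001]
(np.float64(-1.6), 1, np.float64(81.5), 0) shift [-10.1   0.    0.7] turn [-0.001  0.005 -0.001]
(np.float64(4.0), 1, np.float64(80.6), 0) shift [-15.7   0.    1.6] turn [-0.001  0.005 -0.001]
(np.float64(9.4), 1, np.float64(79.3), 0) shift [-21.1   0.    3. ] turn [-0.001  0.005 -0.001]
(np.float64(14.7), 1, np.float64(77.5), 0) shift [-26.3   0.    4.8] turn [-0.001  0.005 -0.001]
(np.float64(19.9), 1, np.float64(75.3), 0) shift [-31.5   0.1   7. ] turn [-0.001  0.005 -0.001]
(np.float64(24.8), 1, np.float64(72.7), 0) shift [-36.4   0.1   9.6] turn [-0.001  0.005 -0.001]
(np.float64(29.6), 1, np.float64(69.8), 0) shift [-41.2   0.1  12.5] turn [-0.001  0.005 -0.001]
```

```bash
python3 -m pendant '[[[-5,0,0],[0,0,0]],[[-10,0,1],[0,0,0]],[[-16,0,2],[0,0,0]],[[-21,0,3],[0,0,0]],[[-26,0,5],[0,0,0]],[[-32,0,7],[0,0,0]],[[-36,0,10],[0,0,0]],[[-41,0,13],[0,0,0]]]'
python3 - <<'E'
from p import *
where()
for a in [2.28,2.38,2.48,2.58,2.68,2.78,2.88,2.98]: wp(a)
im,d=imaging.capture('top');W=pts('top',d)
S=RS.inv().apply(W.reshape(-1,3)-C)*1e3
k=(S[:,0]>10)&(S[:,0]<75)&(abs(S[:,1])>25)&(abs(S[:,1])<43)&(S[:,2]>25)&(S[:,2]<115)
p=S[k];print(k.sum());f=np.polyfit(p[:,0],p[:,2],1);print('leaf angle',np.pi-np.arctan(f[0]))
E
```

```text
time: 11.3
eef_pos: [0.5415, 0.1579, 0.0915]
eef_rot: [0.002, 0.058, 0.998, 0.0]
contact_force: [-1.5, -1.0, 0.9]
gripper_width: 0.0007
t 11.3 tip [29.3  1.4 69.5] tilt 0.005 F [-1.4 -1.1  0.9] w 0.001 q [ 0.28  0.44  1.88 -0.    0.82 -1.17]
(np.float64(34.1), 1, np.float64(66.4), 0) shift [-4.9 -0.4  3.2] turn [ 0.     0.005 -0.001]
(np.float64(39.3), 1, np.float64(61.8), 0) shift [-10.1  -0.4   7.8] turn [ 0.     0.005 -0.001]
(np.float64(44.0), 1, np.float64(56.6), 0) shift [-14.7  -0.4  13. ] turn [ 0.     0.005 -0.001]
(np.float64(48.2), 1, np.float64(51.0), 0) shift [-18.9  -0.4  18.6] turn [ 0.     0.005 -0.001]
(np.float64(51.8), 1, np.float64(45.0), 0) shift [-22.5  -0.4  24.6] turn [ 0.     0.005 -0.001]
(np.float64(54.8), 1, np.float64(38.6), 0) shift [-25.4  -0.4  31.1] turn [ 0.     0.005 -0.001]
(np.float64(57.1), 1, np.float64(32.0), 0) shift [-27.7  -0.4  37.7] turn [ 0.     0.005 -0.001]
(np.float64(58.8), 1, np.float64(25.2), 0) shift [-29.4  -0.4  44.5] turn [ 0.     0.005 -0.001]
0Traceback (most recent call last):
  File "<stdin>", line 7, in <module>
    raise TypeError("expected non-empty vector for x")
TypeError: expected non-empty vector for x
```

```bash
python3 -m pendant '[[[-5,0,3],[0,0,0]],[[-10,0,8],[0,0,0]],[[-15,0,13],[0,0,0]],[[-19,0,19],[0,0,0]],[[-22,0,25],[0,0,0]],[[-25,0,31],[0,0,0]],[[-28,0,38],[0,0,0]],[[-29,0,44],[0,0,0]]]'
python3 - <<'E'
from p import *
where()
for a in [3.06,3.14]: wp(a)
E
```

```text
time: 12.15
eef_pos: [0.5702, 0.1545, 0.0471]
eef_rot: [0.002, 0.058, 0.998, 0.0]
contact_force: [1.2, -0.5, 1.2]
gripper_width: 0.0006
t 12.15 tip [58.2  1.4 25.1] tilt 0.004 F [ 1.2 -0.4  1.2] w 0.001 q [ 0.26  0.54  1.84 -0.    0.76 -1.19]
(np.float64(59.6), 1, np.float64(19.7), 0) shift [-1.5 -0.4  5.5] turn [ 0.     0.004 -0.001]
(np.float64(60.0), 1, np.float64(14.1), 0) shift [-1.8 -0.4 11.1] turn [ 0.     0.004 -0.001]
```

```bash
python3 -m pendant '[[[-1,0,2],[0,0,0]],[[-1,0,4],[0,0,0]],[[-2,0,6],[0,0,0]],[[-2,0,8],[0,0,0]],[[-2,0,9],[0,0,0]],[[-2,0,10],[0,0,0]],[[-2,0,10.5],[0,0,0]],[[-2,0,10.5],[0,0,0]]]'
python3 -c "
from p import *
where()"
```

```text
time: 12.95
eef_pos: [0.5718, 0.1542, 0.0373]
eef_rot: [0.002, 0.058, 0.998, -0.0]
contact_force: [0.1, -0.3, -0.3]
gripper_width: 0.0004
t 12.95 tip [59.8  1.3 15.3] tilt 0.004 F [ 0.1 -0.3 -0.3] w 0.0 q [ 0.26  0.55  1.84 -0.    0.74 -1.19]
```

```bash
python3 -m pendant '[[[0,0,0.3],[0,0,0]],[[0,0,0.6],[0,0,0]],[[0,0,0.9],[0,0,0]],[[0,0,1.2],[0,0,0]],[[0,0,1.5],[0,0,0]],[[0,0,1.8],[0,0,0]],[[0,0,2],[0,0,0]],[[0,0,2],[0,0,0]]]'
python3 -c "
from p import *
where()"
```

```text
time: 13.75
eef_pos: [0.5719, 0.1542, 0.0362]
eef_rot: [0.002, 0.058, 0.998, -0.0]
contact_force: [-3.0, -0.8, 13.0]
gripper_width: 0.0005
t 13.75 tip [59.9  1.3 14.2] tilt 0.004 F [-2.9 -1.1 13. ] w 0.0 q [ 0.26  0.55  1.84 -0.    0.74 -1.19]
```

The fingertip stopped at 14.2 mm against the rests, with 13 N. I'll lift straight off and retreat.

```bash
python3 -m pendant '[[[0,0,-3],[0,0,0]],[[0,0,-15],[0,0,0]],[[0,0,-40],[0,0,0]],[[0,0,-75],[0,0,0]],[[20,0,-105],[0,0,0]],[[60,0,-120],[0,0,0]],[[105,0,-130],[0,0,0]],[[150,0,-130],[0,0,0]]]'
python3 -m pendant '[[[35,0,0],[0,0,0]],[[65,0,0],[0,0,0]],[[65,0,0],[0,0,0]],[[65,0,0],[0,0,0]],[[65,0,0],[0,0,0]],[[65,0,0],[0,0,0]],[[65,0,0],[0,0,0]],[[65,0,0],[0,0,0]]]'
python3 - <<'E'
from p import *
where()
im,d=imaging.capture('top');cv2.imwrite('pics/g.png',cv2.resize(im[90:300,200:420],None,fx=2.7,fy=2.7,interpolation=cv2.INTER_CUBIC))
W=pts('top',d);S=RS.inv().apply(W.reshape(-1,3)-C)*1e3;S0=RS.inv().apply(pts('top',np.load('top0.npz')['d']).reshape(-1,3)-C)*1e3
def f(k):return cv2.minEnclosingCircle(S[k][:,:2].astype(np.float32))
k=(np.hypot(S[:,0]-160,S[:,1])<50)&(S[:,2]>20);print('tin',f(k),np.median(S[k][:,2]))
for nm,(a,b),zl in [('block',(.4546,.2688),.006),('pin',(.4655,.095),.045)]:
    q=RS.inv().apply(np.array([a,b,0])-C)*1e3
    for s in (S0,S):
        k=(np.hypot(s[:,0]-q[0],s[:,1]-q[1])<(45 if nm=='block' else 20))&(s[:,2]>zl*1e3);print(nm,s[k].mean(0).round(1),k.sum())
k=(S[:,0]>12)&(S[:,0]<92)&(abs(S[:,1])<40)
p=S[k];A=np.c_[p[:,:2],np.ones(len(p))];c=np.linalg.lstsq(A,p[:,2],rcond=None)[0];print('leaf slope',c,'z',np.median(p[:,2]),'angle',np.pi-np.arctan(c[0]))
for lo in range(-90,110,20):
    k=(S[:,0]>lo)&(S[:,0]<lo+20)&(abs(S[:,1])<40);print(lo,round(float(np.median(S[k][:,2])),1),end=' ')
E
```

```text
time: 14.55
eef_pos: [0.4216, 0.1719, 0.1664]
eef_rot: [0.003, 0.058, 0.998, 0.001]
contact_force: [-0.0, 0.8, 0.2]
gripper_width: 0.0001
time: 15.35
eef_pos: [0.358, 0.179, 0.1643]
eef_rot: [0.002, 0.058, 0.998, -0.0]
contact_force: [0.3, 0.4, 0.0]
gripper_width: 0.0007
t 15.35 tip [-155.4    1.4  142.3] tilt 0.004 F [0.3 0.4 0. ] w 0.001 q [ 0.46  0.09  2.16 -0.    0.88 -0.99]
tin ((159.78622436523438, 1.7337592840194702), 32.49673843383789) 31.397091095508205
block [-69.8 101.6  12.5] 1087
block [-69.8 101.5  12.5] 1089
pin [-34.  -76.8  62.2] 87
pin [-34.  -76.9  62. ] 87
leaf slope [1.75512143e-03 1.00332290e-03 1.44097687e+01] z 14.523393463503057 angle 3.1398375339578486
-90 6.5 -70 5.3 -50 5.4 -30 5.5 -10 15.5 10 14.5 30 14.5 50 14.5 70 14.6 90 11.5
```

View pics/g.png

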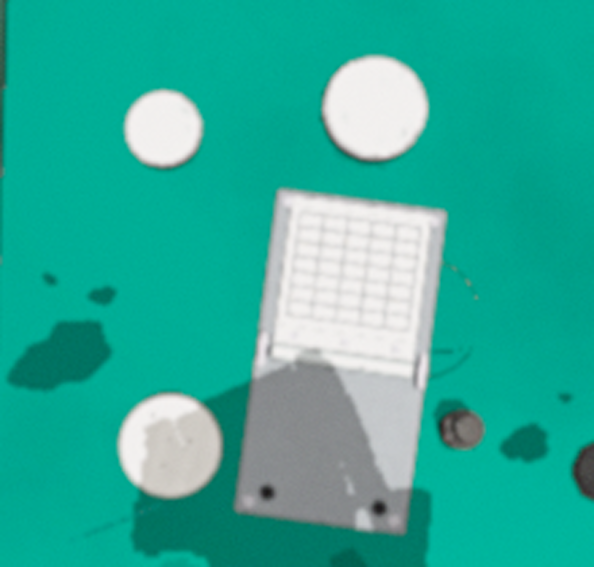

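The leaf lies flat on the far page (crop ~(350,280)) at 3.14 rad. The tin stands on the mat at (375,108), and the block and pin are unmoved. Handing in.

```bash
python3 -c "
from station import job
print(job.sign_off())"
```

```text
the job is handed in; nothing more can be done
None
```

The tin is off the stand and standing on the mat, the leaf lies flat on the far page, and the job is handed in. It took about 15.4 s of the 59 s allowed.

- **Tin:** I pushed it off the far edge with both fingers part open. It stands upright, lid at about 31 mm, with its near side about 23 mm clear of the board.
- **Leaf:** I turned it over the spine with shut fingertips, with readings between moves of about 2 N or less. I then pressed it down to 13 N against its rests. It measures 3.140 rad, level, with its upper face at about 14.5 mm.
- **Bystanders:** the test block and pin read within 0.2 mm of where they started. The robot was clear of everything at hand-in.

**What went wrong or disagreed:**
- My first tilt for reaching under the leaf ran joint 4 up to its range end (-1.29 against -1.30). I backed off and used a smaller tilt before touching the leaf.
- One leaf-angle check midway through the turn failed because the gripper hid the leaf from the camera. The final check was clean.
- The leaf face measured 14.5 mm against the stated 14 mm, which is within the camera calibration.

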